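# Put spare parts away in a dial-top carousel

### The arm

A 6-joint arm with a two-finger parallel gripper is mounted at the origin on a cart in front of the work surface, level with it; the furniture and walls round the work are solid. World frame = base frame: x ahead of the robot, y to its left, z up, the work surface at z = 0. Lengths are in mm, angles in degrees, forces in N, time in s.
With the tool pointing down it reaches from about 325 to 775 mm from the base axis. Payload 5.5 kg.
Tool frame: the origin (TCP) lies on the centre line of the jaws, within the pads' length; the fingertips stand manip.tip_extent ahead of it and the grasp point (between the pads) lies 6 mm ahead of it (manip.tip_extent is the distance from the TCP to the fingertips, in mm); z points along the fingers, y is the line along which they close (so a half turn about z gives the same grasp; the last joint's range is limited). The gripper opens to 88 mm and grips with 3 to 60 N. Pads are 20 mm wide; open, the fingers measure 115 mm over their backs; the gripper's body (75 mm by 178 mm) begins 61 mm behind the grasp point.
Start: joints at [65.22, 5.22, 70.514, -0, 104.267, -3.249], TCP at [220.215, 558.141, 247.631] pointing down, gripper open.
Joint ranges: [-164.24, 164.24], [-49.07, 125.15], [9.68, 141.18], [-86.29, 266.29], [3.28, 154.24], [-151.56, 151.56]. Speed limits (degrees/s): [147.25, 147.25, 172.46, 180, 180, 180].

### API

Orientations are given as a 3x3 rotation matrix whose columns are the frame's x, y, z axes.
In Python, from plant import manip, snapshot, close_job gives the robot as it stands. The module is installed in compiled form; this text tells all that it offers.
- The arm moves only by the tool step_arm, never from a script. Its argument "moves" is a list of rows, each a list of 7 numbers: the shift along the tool's x, y, z in units of 40 mm (1.0 is 40 mm), then the turn, a rotation vector about the tool's x, y, z in degrees, then the closure, from 0 (fully open) to 1 (shut). A call has 1 to 10 rows; each row shifts and turns the commanded pose from where the row before left it, along the tool's axes as they then stand; what a row does not reach is not made up. A row lasts 1/8 s, in which the tool goes at most 62.5 mm and 10.7 degrees, less where a joint would pass 70% of its speed; a pose out of reach is approached as far as the arm can. A call is refused whole if a number of a shift passes 1 or a number of a turn 10.7, either way. A call with a gripper value outside its range is refused whole. The fingers move at their own pace and stop on an object; "force" is the grip in N (left out, the last holds). Time passes only in rows, so rows that do not move let the fingers close. It gives the time, the measured TCP pose, the force, the opening and the grip force at its end, in the units of the state.
- manip.sense(): the state, without advancing time (a new reading comes with each control period).
- snapshot(name): name is "side" or "top"; returns a dict with "frame" (400x640x3 uint8, blue, green, red), "intrinsics" (3x3 intrinsics, pixels), "distortion" ([k1, k2, p1, p2, k3] as OpenCV has them; the pictures are not rectified), "R" (3x3) and "t" (3): a world point X has camera coordinates R X + t. Camera axes: x right, y down, z forward; pixel columns grow to the right and rows downward; lengths in mm; the calibration is good to about 2 mm. A picture is of the moment at which its call begins. There is no depth.
- close_job(): hands the job in; it is judged then, once.
The state is a dict: "time_s": time; "joints": joint angles; "joint_velocities": joint speeds; "effort": joint torques, N m; "ee_pos": TCP position; "orientation": TCP orientation; "ft_force": force on the tool from outside, world axes, zero at the start; "wrist_torque": the same for the moment, N m; "finger_gap": opening from 0.0 (shut) to 1.0 (fully open); "grip_force": force on a finger pad.
Only numpy, scipy, OpenCV 4.12 (cv2) and the standard library are available. Lean on these libraries where they do the work, as an engineer would, in place of code of your own. Each camera call takes 0.05 s, during which the arm holds its last target. There are 200 camera calls.

### The job

Put each loose relay, connector block, control knob and tube clamp lying on the bench into the carousel compartment that has the same part on its sample post, turning the slotted cover by its grip bar so that its opening is over that compartment. When all are stored, turn the opening back over the filled front sector so that every compartment is covered, and only then press the lock stud on the cover fully home. Leave the flux tin where it stands.

Things in the scene. Friction and masses are not known exactly. Their poses are not given: they have to be found in the camera images.
- carousel: Round grey parts carousel, 208 mm across, fixed. Origin: on the bench on its axis. Its front sector (-x of its frame, 60 degrees) is solid; the other five are compartments, open on top: floor 6 mm, wall tops 56 mm above the bench, 34 to 100 mm from the axis, radial walls 3 mm thick. Outside each, on a foot, stands a sample post 134 mm from the axis.
- dial (a joint): Angle of the slotted dial cover, an aluminium disc 5 mm thick (top 61 mm above the bench) with one 52 degree opening, 34 mm from the axis to the rim. 0: opening over the solid sector (closed). Grows counterclockwise from above: over comp_1 at 1.047, comp_2 2.094, comp_3 3.142 or -3.142, comp_4 -2.094, comp_5 -1.047. Stops at -3.6 and 3.6. Stays where left; turns with about 0.1 N m.
- dial_grip (a point): Point on the dial's axis, 81 mm above the bench, in the black grip bar that stands on the cover: 56 mm long (point x), 12 mm wide (point y), its top 91 mm above the bench, its foot on the cover (a flat black disc 3 mm thick lies round the foot). The point turns with the cover; its -x points to the middle of the opening.
- opening (a point): Middle of the cover's opening, 72 mm from the axis, at the height of the cover's top (61 mm). Turns with the cover.
- lock (a joint): Travel (m) of the lock stud on the cover: 0 up, 0.007 fully home. Takes about 6 N to press down, and stays where it is left; it cannot be pulled up again.
- lock_top (a point): Middle of the top of the lock stud, a round steel stud 18 mm in diameter on the cover, 72 mm from the axis, straight across from the opening. Up, its top is 9 mm above the cover (70 mm above the bench); fully home 2 mm above the cover. Turns with the cover.
- comp_1 (a point): Middle of the floor of a compartment, 72 mm from the carousel's axis, 6 mm above the bench, 60 degrees counterclockwise (from above) from the filled sector.
- comp_2 (a point): Middle of the floor of a compartment, 72 mm from the carousel's axis, 6 mm above the bench, 120 degrees counterclockwise (from above) from the filled sector.
- comp_3 (a point): Middle of the floor of a compartment, 72 mm from the carousel's axis, 6 mm above the bench, 180 degrees counterclockwise (from above) from the filled sector.
- comp_4 (a point): Middle of the floor of a compartment, 72 mm from the carousel's axis, 6 mm above the bench, 240 degrees counterclockwise (from above) from the filled sector.
- comp_5 (a point): Middle of the floor of a compartment, 72 mm from the carousel's axis, 6 mm above the bench, 300 degrees counterclockwise (from above) from the filled sector.
- relay: Loose part to be stored (may be absent): pale grey plug-in relay, a plain box, 21 x 27 x 34 (x, y, z) mm. Origin: centre of its underside; stands upright on the bench to the robot's right at the start.
- connector: Loose part to be stored (may be absent): blue and white panel connector block, 36 x 44 x 25 (x, y, z; to be gripped by its body, the lower 19) mm. Origin: centre of its underside; stands upright on the bench to the robot's right at the start.
- knob: Loose part to be stored (may be absent): round black control knob, 26 (diameter) x 14 (high) mm. Origin: centre of its underside; stands upright on the bench to the robot's right at the start.
- clamp: Loose part to be stored (may be absent): small blue bar-shaped plastic tube clamp, 12 x 45 x 9 (x, y, z) mm. Origin: centre of its underside; stands upright on the bench to the robot's right at the start.
- sample_relay: Round grey post, 42 mm in diameter, 24 mm tall above the bench, with a fixed sample of the pale grey plug-in relay, a plain box on it; it marks the compartment right beside it (62 mm from that compartment's middle). Origin: on the post's axis, 6 mm above the bench. Not to be taken. Which compartment it marks changes.
- sample_connector: Round grey post, 42 mm in diameter, 24 mm tall above the bench, with a fixed sample of the blue and white panel connector block on it; it marks the compartment right beside it (62 mm from that compartment's middle). Origin: on the post's axis, 6 mm above the bench. Not to be taken. Which compartment it marks changes.
- sample_knob: Round grey post, 42 mm in diameter, 24 mm tall above the bench, with a fixed sample of the round black control knob on it; it marks the compartment right beside it (62 mm from that compartment's middle). Origin: on the post's axis, 6 mm above the bench. Not to be taken. Which compartment it marks changes.
- sample_clamp: Round grey post, 42 mm in diameter, 24 mm tall above the bench, with a fixed sample of the small blue bar-shaped plastic tube clamp on it; it marks the compartment right beside it (62 mm from that compartment's middle). Origin: on the post's axis, 6 mm above the bench. Not to be taken. Which compartment it marks changes.
- flux_jar: Bystander: round tin, 48 mm in diameter, 26 mm high, standing loose among the parts. Origin: centre of its underside.

How it is judged:
By the outcome, as a careful person would: the job done as asked, in the order asked, and still so for the second after the job is handed in, with the robot touching nothing.
Of relay, connector, knob, clamp only 3 to 4 are there at a start; the rules pass over those that are not, and their reading is None.
At some moment in a run one of relay, connector, knob, clamp may be knocked a few centimetres aside while the robot is not near it.
Once in a run the grip may slacken for a moment while it holds something.
It also fails if it takes over 210 s, if anything falls off the work surface, if the arm or the gripper's body presses on something with over 40 N, if the wrist force passes 120 N, or if a joint passes its speed limit or range.

## Working session

There is one attempt and no reset: what is moved stays moved. The work goes in short steps, Python scripts to look and compute and a tool call to move; the robot and the scene stay as the last step left them, time stands still between calls to the robot, and variables do not carry over. Pictures are saved under pics/ and viewed, at most 14 in all, crops included, and the job is handed in when it is done.

Besides the shell and the picture viewer there is one more tool, called by a JSON object that holds its "fn" and its "kwargs". step_arm: Moves the arm, as the interface text tells. Its arguments: {"type":"object","properties":{"moves":{"type":"array"},"force":{"type":"number"}},"required":["moves"]}

```bash
mkdir -p pics; python3 - <<'E'
from plant import manip, snapshot
import cv2
print(manip.tip_extent, manip.sense())
for n in("top","side"):
    s=snapshot(n); cv2.imwrite(f"pics/{n}0.png",s["frame"]); print(n,s["intrinsics"],s["distortion"],s["R"],s["t"])
E
```

```text
25.0 {'time_s': 0.0, 'joints': array([ 6.52195082e+01,  5.26400959e+00,  7.05810765e+01, -1.15559802e-03,
        1.04266769e+02, -3.24944120e+00]), 'joint_velocities': array([-0.0180245 ,  0.01688735,  0.09122337,  0.00978445, -0.14694524,
       -0.11212699]), 'effort': array([ 5.36984608e-04, -4.46451724e+01, -4.06447077e+01,  6.97847363e-02,
        2.93713447e-02, -2.10363505e-04]), 'ee_pos': array([220.1151979 , 557.90199934, 246.5053333 ]), 'orientation': array([[-9.30216958e-01,  3.67009223e-01, -8.00517237e-04],
       [ 3.67010085e-01,  9.30215258e-01, -1.78066389e-03],
       [ 9.11332790e-05, -1.95020164e-03, -9.99998094e-01]]), 'ft_force': array([-0.35539857, -0.02867391, -0.53822673]), 'wrist_torque': array([-0.01686872,  0.00518213, -0.00592456]), 'grip_force': 0.0, 'finger_gap': 1.0012547645561394}
top [[459.23001427   0.         320.26522937]
 [  0.         459.23001427 199.36539492]
 [  0.           0.           1.        ]] [-0.0874803  0.         0.         0.         0.       ] [[ 8.68394685e-02 -9.96222142e-01  5.91674947e-04]
 [-9.73011433e-01 -8.49436469e-02 -2.14553787e-01]
 [ 2.13793492e-01  1.80560303e-02 -9.76711996e-01]] [ -1.87208996 550.94192839 939.43777575]
side [[382.45768997   0.         318.88654742]
 [  0.         382.45768997 194.62286512]
 [  0.           0.           1.        ]] [-0.06145805  0.          0.          0.          0.        ] [[ 0.89866307 -0.43830657  0.01708914]
 [-0.2636608  -0.5709008  -0.77753151]
 [ 0.35055337  0.69423312 -0.62861173]] [-451.36762435  231.14066871  693.01488907]
```

View pics/top0.png

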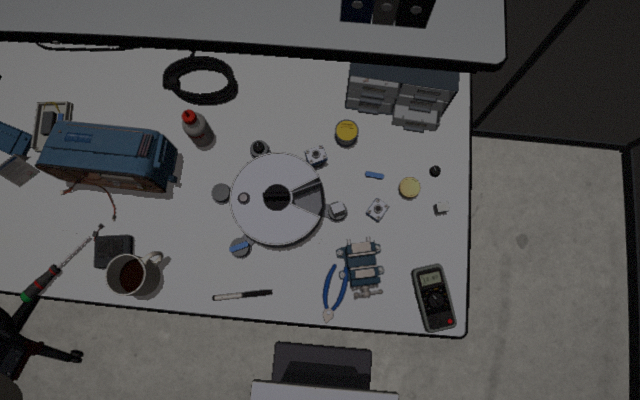

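View pics/side0.png

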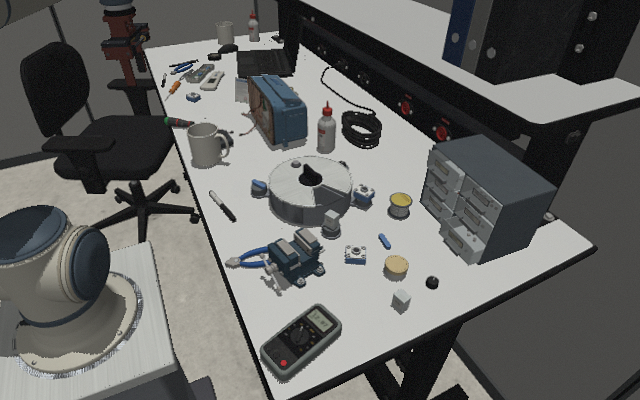

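The top view shows all four parts: clamp (374,175), connector (377,209), relay (441,209) and knob (435,171). The flux tin is at (410,187) and the carousel is centred near (277,198). The sample posts are relay (338,210), connector (316,155), knob (259,148), bare (221,192) and clamp (240,245). The side view agrees with this. I'll zoom in next.

```bash
cat > h.py <<'E'
import numpy as np, cv2
from plant import manip, snapshot
def ray(s,uv,z):
    p=cv2.undistortPoints(np.array([[uv]],float),s["intrinsics"],np.array(s["distortion"]))[0,0]
    C=-s["R"].T@s["t"]; d=s["R"].T@np.array([p[0],p[1],1.])
    return C+d*(z-C[2])/d[2]
def proj(s,X):
    return cv2.projectPoints(np.atleast_2d(np.array(X,float)),cv2.Rodrigues(s["R"])[0],s["t"],s["intrinsics"],np.array(s["distortion"]))[0][:,0]
def crop(s,x0,y0,x1,y1,k,fn):
    cv2.imwrite(fn,cv2.resize(s["frame"][y0:y1,x0:x1],None,fx=k,fy=k,interpolation=cv2.INTER_CUBIC))
E
python3 - <<'E'
from h import *
s=snapshot("top")
a=cv2.resize(s["frame"][135:260,205:355],None,fx=5,fy=5,interpolation=cv2.INTER_CUBIC)
cv2.imwrite("pics/a.png",a)
crop(s,355,155,455,225,7,"pics/b.png")
E
```

```text
(no output)
```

View pics/a.png

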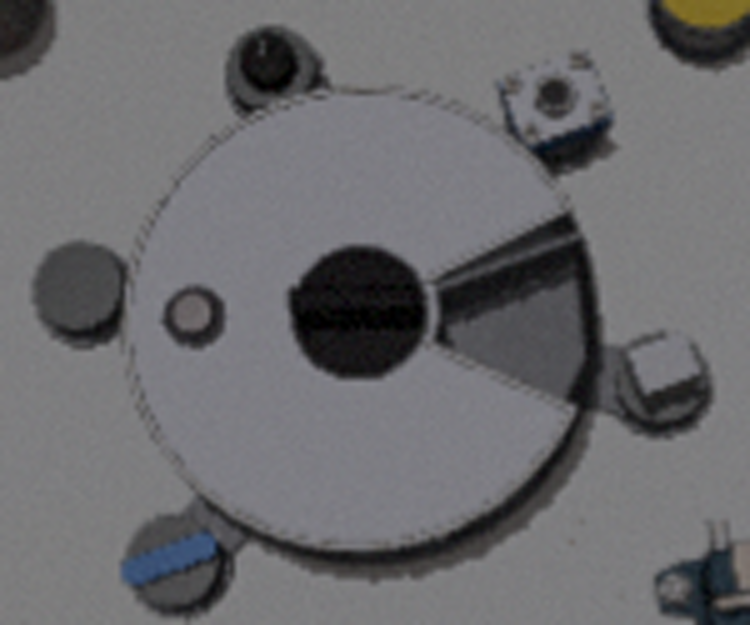

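View pics/b.png

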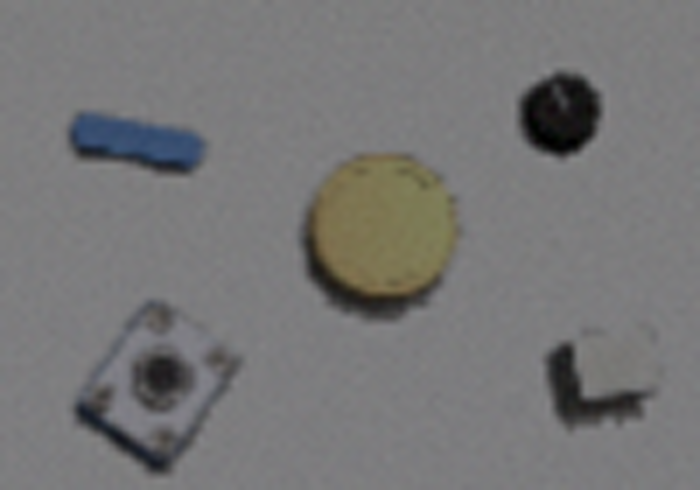

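The carousel crop shows the disc centre at about (361,317) and the stud at (195,312), with the opening on the opposite side, partly over the relay compartment. The parts crop gives clear centres and edges for all the parts.

```bash
python3 - <<'E'
from h import *
from scipy.optimize import least_squares
s=snapshot("top")
A=lambda c:np.array([205+(c[0]+.5)/5-.5,135+(c[1]+.5)/5-.5])
B=lambda c:np.array([355+(c[0]+.5)/7-.5,155+(c[1]+.5)/7-.5])
obs={'bare':((80,288),24,4),'conn':((555,97),49,2),'relay':((663,360),58,1),'clamp':((170,560),33,5),'knob':((266,62),38,3)}
# try ccw numbering: order of angles
P={k:ray(s,A(c),z)[:2] for k,(c,z,_) in obs.items()}
cen=ray(s,A((361,317)),61)[:2]; print("cen",cen)
for k,v in P.items():
    d=v-cen; print(k,v,np.hypot(*d),np.degrees(np.arctan2(d[1],d[0])))
st=ray(s,A((195,312)),70)[:2]; d=st-cen; print("stud",st,np.hypot(*d),np.degrees(np.arctan2(d[1],d[0])))
for c in((575,222),(580,405)):
    d=ray(s,A(c),61)[:2]-cen; print("open edge",np.hypot(*d),np.degrees(np.arctan2(d[1],d[0])))
for n,c,z in(('clamp',(138,142),9),('clA',(72,130),9),('clB',(204,152),9),('knob',(560,112),14),('relay',(617,365),34),('rc1',(575,340),34),('rc2',(590,403),34),('rc3',(658,388),34),('rc4',(648,325),34),('conn',(158,380),25),('c1',(155,300),19),('c2',(240,360),19),('c3',(165,460),19),('c4',(80,402),19),('tin',(385,226),26)):
    print(n,ray(s,B(c),z)[:2].round(1))
E
```

```text
cen [543.56198032 140.48772141]
bare [553.76742499 273.77415301] 133.67656470236105 85.62153310317592
conn [654.61692471  65.75215781] 133.86039421547343 -33.93898629944503
relay [536.5813713    7.99388902] 132.67759616302536 -93.01591378456433
clamp [433.60114331 215.78998858] 133.27346741849723 145.59627158715787
knob [663.56608361 199.44581537] 133.70505468974758 26.164916466055956
stud [537.59422855 211.30129247] 71.0645896854516 94.81716918028681
open edge 102.46811532762628 -60.36784249362182
open edge 102.93663657139568 -107.20881854234612
clamp [629.  -72.8]
clA [631.2 -50.7]
clB [627.5 -94.9]
knob [ 650.4 -211.8]
relay [ 561.7 -228.2]
rc1 [ 568.7 -214.4]
rc2 [ 548.6 -219.9]
rc3 [ 555.4 -241.7]
rc4 [ 575.7 -237.9]
conn [546.  -82.5]
c1 [573.6 -80.6]
c2 [ 556.1 -109.3]
c3 [521.3 -87. ]
c4 [537.9 -58.5]
tin [ 603.1 -153. ]
```

```bash
cat > go.py <<'E'
# usage: go.py th x y z [x y z ...]: turn then shifts, in tool axes (units of 40mm)
import sys,numpy as np
from plant import manip
s=manip.sense(); a=list(map(float,sys.argv[1:]))
R=s["orientation"]; th0=np.degrees(np.arctan2(R[1,0],R[0,0])); p=s["ee_pos"]
dz=-((a[0]-th0+180)%360-180)
print("t %.2f"%s["time_s"],"pos",p.round(1),"th %.1f"%th0,"j6 %.0f"%s["joints"][5],"gap %.1f"%(88*s["finger_gap"]),"grip %.1f"%s["grip_force"],"F",s["ft_force"].round(1))
print("turn z %.1f, j6 after ~%.0f"%(dz,s["joints"][5]+dz))
t=np.radians(a[0]); T=np.array([[np.cos(t),np.sin(t),0],[np.sin(t),-np.cos(t),0],[0,0,-1]])
for q in np.array(a[1:]).reshape(-1,3):
    print("shift",(T.T@(q-p)/40).round(3)); p=q
E
python3 go.py 95 543.6 140.5 200 543.6 140.5 92.5
```

```text
t 0.20 pos [220.2 558.  247. ] th 158.5 j6 -3 gap 87.8 grip 0.0 F [ 0.6 -0.1 -0.6]
turn z 63.5, j6 after ~60
shift [-11.103   7.146   1.174]
shift [0.    0.    2.688]
```

{"fn": "step_arm", "kwargs": {"moves": [[0,0,0,0,0,10.6,0],[0,0,0,0,0,10.6,0],[0,0,0,0,0,10.6,0],[0,0,0,0,0,10.6,0],[0,0,0,0,0,10.6,0],[0,0,0,0,0,10.5,0]]}}

```text
time_s: 0.95
ee_pos: [220.2, 558.1, 247.3]
orientation: [[-0.081, 0.997, -0.0], [0.997, 0.081, -0.0], [-0.0, -0.0, -1.0]]
ft_force: [0.1, -0.3, 0.5]
finger_gap: 1.004
grip_force: 0.0
```

{"fn": "step_arm", "kwargs": {"moves": [[-0.9,0.6,0,0,0,0,0],[-0.9,0.6,0,0,0,0,0],[-0.9,0.6,0,0,0,0,0],[-0.9,0.6,0,0,0,0,0],[-0.9,0.6,0,0,0,0,0],[-0.9,0.6,0,0,0,0,0],[-0.9,0.6,0,0,0,0,0],[-0.9,0.6,0.2,0,0,0,0],[-0.9,0.6,0.2,0,0,0,0],[-0.9,0.6,0.2,0,0,0,0]]}}

```text
time_s: 2.2
ee_pos: [491.2, 219.1, 223.3]
orientation: [[-0.087, 0.996, -0.0], [0.996, 0.087, 0.0], [0.0, -0.0, -1.0]]
ft_force: [0.5, 0.5, -0.4]
finger_gap: 0.999
grip_force: 0.0
```

```bash
python3 go.py 95 543.6 140.5 150 543.6 140.5 92.5
```

```text
t 2.20 pos [491.2 219.1 223.3] th 95.0 j6 15 gap 87.9 grip 0.0 F [ 0.5  0.5 -0.4]
turn z -0.0, j6 after ~15
shift [-2.071  1.135  1.831]
shift [0.    0.    1.438]
```

{"fn": "step_arm", "kwargs": {"moves": [[-0.7,0.38,0.6,0,0,0,0],[-0.7,0.38,0.6,0,0,0,0],[-0.67,0.375,0.63,0,0,0,0.3],[0,0,0.7,0,0,0,0.5],[0,0,0.5,0,0,0,0.6],[0,0,0.24,0,0,0,0.7],[0,0,0,0,0,0,1],[0,0,0,0,0,0,1],[0,0,0,0,0,0,1]], "force": 20}}

```text
time_s: 3.32
ee_pos: [543.4, 142.0, 94.1]
orientation: [[-0.087, 0.996, 0.002], [0.996, 0.087, 0.0], [0.0, 0.002, -1.0]]
ft_force: [0.8, 0.0, -0.2]
finger_gap: 0.239
grip_force: 0.0
```

```bash
python3 go.py 206 543.6 140.5 92
```

```text
t 3.33 pos [543.4 142.   94.1] th 95.0 j6 6 gap 21.0 grip 0.0 F [ 0.8  0.  -0.2]
turn z -111.0, j6 after ~-105
shift [ 0.012 -0.036  0.052]
```

{"fn": "step_arm", "kwargs": {"moves": [[0,0,0,0,0,0,1],[0,0,0,0,0,0,1],[0,0,0,0,0,0,1]]}}

```text
time_s: 3.7
ee_pos: [544.2, 141.9, 93.8]
orientation: [[-0.086, 0.996, 0.004], [0.996, 0.086, 0.001], [0.0, 0.004, -1.0]]
ft_force: [5.2, 0.9, -0.5]
finger_gap: 0.135
grip_force: 20.0
```

```bash
python3 go.py 206 543.6 140.5 92
```

```text
t 3.70 pos [544.2 141.9  93.8] th 95.0 j6 6 gap 11.9 grip 20.0 F [ 5.2  0.9 -0.5]
turn z -111.0, j6 after ~-105
shift [ 0.028 -0.025  0.044]
```

{"fn": "step_arm", "kwargs": {"moves": [[0,0.03,0,0,0,-9,1],[0,0,0,0,0,-10,1],[0,0,0,0,0,-10,1],[0,0,0,0,0,-10,1],[0,0,0,0,0,-10,1],[0,0,0,0,0,-10,1],[0,0,0,0,0,-10,1],[0,0,0,0,0,-10,1],[0,0,0,0,0,-10,1],[0,0,0,0,0,-10,1]]}}

```text
time_s: 4.95
ee_pos: [543.1, 140.3, 93.7]
orientation: [[-0.969, -0.246, -0.002], [-0.246, 0.969, -0.003], [0.003, -0.002, -1.0]]
ft_force: [-6.7, -6.6, 6.8]
finger_gap: 0.134
grip_force: 20.0
```

{"fn": "step_arm", "kwargs": {"moves": [[0,0,0,0,0,-8,1],[0,0,0,0,0,-4,1],[0,0,0,0,0,0,1]]}}

```text
time_s: 5.32
ee_pos: [543.2, 140.0, 93.7]
orientation: [[-0.899, -0.438, -0.002], [-0.438, 0.899, -0.003], [0.004, -0.002, -1.0]]
ft_force: [-6.3, -6.5, 5.9]
finger_gap: 0.132
grip_force: 20.0
```

```bash
python3 go.py 206 543.6 140.5 92
```

```text
t 5.33 pos [543.2 140.   93.7] th -154.0 j6 -105 gap 11.7 grip 20.0 F [-6.3 -6.5  5.9]
turn z -0.0, j6 after ~-105
shift [-0.015  0.006  0.043]
```

{"fn": "step_arm", "kwargs": {"moves": [[0,0,0,0,0,0,0.5],[0,0,0,0,0,0,0.5],[0,0,-0.5,0,0,0,0.5],[0,0,-0.9,0,0,0,0.3],[0,0,0,0,0,9,0.3],[0,0,0,0,0,9,0.3],[0,0,0,0,0,8,0.3]]}}

```text
time_s: 6.2
ee_pos: [544.5, 142.1, 150.7]
orientation: [[-1.0, 0.005, 0.002], [0.005, 1.0, 0.001], [-0.002, 0.001, -1.0]]
ft_force: [-0.1, 0.2, 0.1]
finger_gap: 0.7
grip_force: 0.0
```

```bash
python3 go.py 180 650.4 -211.8 150 650.4 -211.8 28
```

```text
t 6.20 pos [544.5 142.1 150.7] th 179.7 j6 -79 gap 61.6 grip 0.0 F [-0.1  0.2  0.1]
turn z -0.3, j6 after ~-79
shift [-2.648 -8.848  0.018]
shift [0.   0.   3.05]
```

{"fn": "step_arm", "kwargs": {"moves": [[-0.3,-0.95,0,0,0,0,0.3],[-0.3,-0.95,0,0,0,0,0.3],[-0.3,-0.95,0,0,0,0,0.3],[-0.3,-0.95,0,0,0,0,0.3]]}}

```text
time_s: 6.7
ee_pos: [592.7, -11.2, 150.7]
orientation: [[-1.0, 0.0, 0.002], [0.0, 1.0, 0.0], [-0.002, 0.0, -1.0]]
ft_force: [-0.1, -0.2, 1.2]
finger_gap: 0.702
grip_force: 0.0
```

```bash
cat > chk.py <<'E'
from h import *
import sys
s=snapshot("top"); z=cv2.imread("pics/top0.png")
b=lambda f:cv2.GaussianBlur(f,(3,3),0).astype(int)
d=np.abs(b(s["frame"])-b(z)).max(2)
for n,(u,v) in dict(clamp=(374,175),knob=(435,171),relay=(441,209),conn=(377,209),tin=(410,187)).items():
    p=d[v-15:v+16,u-15:u+16]; print(n,"changed px",(p>25).sum(),"max",p.max())
cv2.imwrite(sys.argv[1],cv2.resize(s["frame"][100:300,180:480],None,fx=2.5,fy=2.5,interpolation=cv2.INTER_CUBIC))
E
python3 chk.py pics/k1.png; python3 go.py 180 650.4 -211.8 100 650.4 -211.8 28
```

```text
clamp changed px 776 max 124
knob changed px 0 max 9
relay changed px 0 max 9
conn changed px 869 max 99
tin changed px 113 max 95
t 6.75 pos [593.5 -15.8 150.4] th 179.8 j6 -95 gap 61.9 grip 0.0 F [-2.8 -2.9  0.1]
turn z -0.2, j6 after ~-95
shift [-1.422 -4.9    1.259]
shift [0.  0.  1.8]
```

View pics/k1.png

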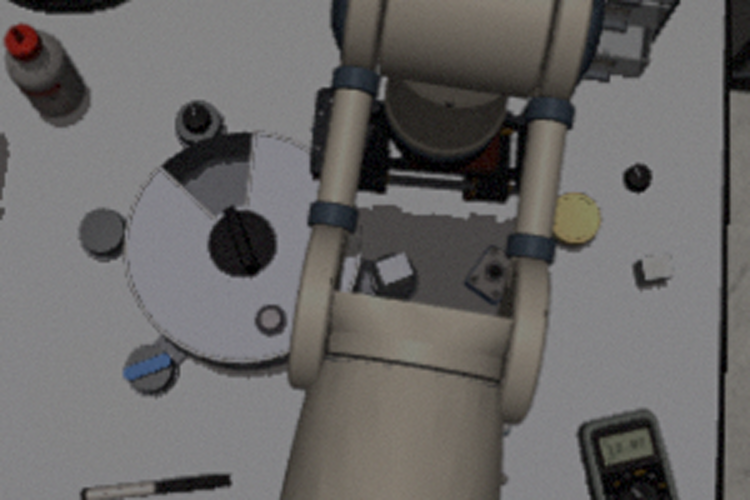

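The opening (232,180) now sits over the compartment beside the knob sample. The knob and relay haven't moved.

{"fn": "step_arm", "kwargs": {"moves": [[-0.28,-0.95,0.2,0,0,0,0.3],[-0.28,-0.95,0.2,0,0,0,0.3],[-0.28,-0.95,0.2,0,0,0,0.3],[-0.28,-0.95,0.3,0,0,0,0.3],[-0.28,-0.95,0.35,0,0,0,0.3],[-0.02,-0.13,0,0,0,0,0.3],[0,0,0.8,0,0,0,0.3],[0,0,0.8,0,0,0,0.3],[0,0,0.1,0,0,0,0.3]]}}

```text
time_s: 7.88
ee_pos: [647.5, -203.8, 29.0]
orientation: [[-1.0, -0.0, -0.004], [-0.0, 1.0, 0.002], [0.004, 0.002, -1.0]]
ft_force: [-0.5, -0.1, -0.1]
finger_gap: 0.698
grip_force: 0.0
```

```bash
python3 go.py 180 650.4 -211.8 28
```

```text
t 7.88 pos [ 647.5 -203.8   29. ] th -180.0 j6 -110 gap 61.4 grip 0.0 F [-0.5 -0.1 -0.1]
turn z 0.0, j6 after ~-110
shift [-0.072 -0.199  0.026]
```

{"fn": "step_arm", "kwargs": {"moves": [[-0.07,-0.2,0.02,0,0,0,0.3],[0,0,0,0,0,0,1],[0,0,0,0,0,0,1],[0,0,0,0,0,0,1],[0,0,0,0,0,0,1],[0,0,0,0,0,0,1],[0,0,0,0,0,0,1]], "force": 25}}

```text
time_s: 8.75
ee_pos: [651.6, -213.5, 30.3]
orientation: [[-1.0, 0.001, 0.0], [0.001, 1.0, -0.0], [-0.0, -0.0, -1.0]]
ft_force: [-0.6, 0.3, 1.2]
finger_gap: 0.268
grip_force: 24.9
```

{"fn": "step_arm", "kwargs": {"moves": [[0,0,-0.3,0,0,0,1],[0,0,-0.9,0,0,0,1],[0,0,-0.9,0,0,0,1],[0,0,-0.9,0,0,0,1]]}}

```text
time_s: 9.25
ee_pos: [651.4, -213.4, 152.0]
orientation: [[-1.0, 0.001, 0.001], [0.001, 1.0, -0.0], [-0.001, -0.0, -1.0]]
ft_force: [0.0, -0.7, 0.3]
finger_gap: 0.266
grip_force: 24.8
```

```bash
python3 go.py 116 608 171.8 150 608 171.8 45
```

```text
t 9.25 pos [ 651.4 -213.4  152. ] th 180.0 j6 -111 gap 23.4 grip 24.8 F [ 0.  -0.7  0.3]
turn z 64.0, j6 after ~-47
shift [9.131 3.245 0.051]
shift [0.    0.    2.625]
```

{"fn": "step_arm", "kwargs": {"moves": [[0,0,0,0,0,10.6,1],[0,0,0,0,0,10.6,1],[0,0,0,0,0,10.6,1],[0,0,0,0,0,10.6,1],[0,0,0,0,0,10.6,1],[0,0,0,0,0,10.6,1]]}}

```text
time_s: 10.0
ee_pos: [651.5, -213.4, 150.8]
orientation: [[-0.439, 0.899, 0.0], [0.899, 0.439, -0.0], [-0.0, 0.0, -1.0]]
ft_force: [-0.1, 0.5, 0.4]
finger_gap: 0.271
grip_force: 24.8
```

{"fn": "step_arm", "kwargs": {"moves": [[0.9,0.32,0,0,0,0,1],[0.9,0.32,0,0,0,0,1],[0.9,0.32,0,0,0,0,1],[0.9,0.32,0,0,0,0,1],[0.9,0.32,0,0,0,0,1],[0.9,0.32,0,0,0,0,1],[0.9,0.32,0,0,0,0,1],[0.9,0.32,0,0,0,0,1],[0.9,0.32,0,0,0,0,1],[0.9,0.32,0,0,0,0.4,1]]}}

```text
time_s: 11.25
ee_pos: [606.1, 167.2, 151.0]
orientation: [[-0.438, 0.899, 0.001], [0.899, 0.438, 0.0], [-0.0, 0.001, -1.0]]
ft_force: [0.2, 0.3, 0.3]
finger_gap: 0.268
grip_force: 24.8
```

{"fn": "step_arm", "kwargs": {"moves": [[0,0,0,0,0,0,1]]}}

```text
time_s: 11.38
ee_pos: [605.8, 168.5, 150.8]
orientation: [[-0.441, 0.897, 0.001], [0.897, 0.441, 0.001], [0.0, 0.001, -1.0]]
ft_force: [0.4, -1.3, 0.3]
finger_gap: 0.268
grip_force: 24.8
```

```bash
python3 go.py 116 608 171.8 110 608 171.8 45
```

```text
t 11.38 pos [605.8 168.5 150.8] th 116.2 j6 -14 gap 23.6 grip 24.8 F [ 0.4 -1.3  0.3]
turn z 0.2, j6 after ~-14
shift [0.05  0.086 1.02 ]
shift [0.    0.    1.625]
```

{"fn": "step_arm", "kwargs": {"moves": [[0.05,-0.01,0.5,0,0,0,1],[0,0,0.5,0,0,0,1],[0,0,0.6,0,0,0,1],[0,0,0.6,0,0,0,1],[0,0,0.42,0,0,0,1],[0,0,0,0,0,0,1],[0,0,0,0,0,0,0.66],[0,0,0,0,0,0,0.66],[0,0,0,0,0,0,0.66]]}}

```text
time_s: 12.5
ee_pos: [605.6, 167.7, 46.3]
orientation: [[-0.438, 0.899, 0.002], [0.899, 0.438, 0.0], [-0.0, 0.002, -1.0]]
ft_force: [-0.2, -0.0, 0.0]
finger_gap: 0.341
grip_force: 0.0
```

{"fn": "step_arm", "kwargs": {"moves": [[0,0,-0.6,0,0,0,0.66],[0,0,-1,0,0,0,0.66],[0,0,-1,0,0,0,0.5]]}}

```text
time_s: 12.88
ee_pos: [604.9, 167.6, 150.6]
orientation: [[-0.438, 0.899, 0.0], [0.899, 0.438, 0.0], [-0.0, 0.0, -1.0]]
ft_force: [0.1, -0.7, 0.4]
finger_gap: 0.418
grip_force: 0.0
```

```bash
python3 go.py 206 543.3 140.2 150 543.3 140.2 93
```

```text
t 12.88 pos [604.9 167.6 150.6] th 116.0 j6 -14 gap 36.8 grip 0.0 F [ 0.1 -0.7  0.4]
turn z -90.0, j6 after ~-104
shift [1.685 0.059 0.015]
shift [0.    0.    1.425]
```

{"fn": "step_arm", "kwargs": {"moves": [[0,0,0,0,0,-10,0.5],[0,0,0,0,0,-10,0.5],[0,0,0,0,0,-10,0.5],[0,0,0,0,0,-10,0.5],[0,0,0,0,0,-10,0.5],[0,0,0,0,0,-10,0.5],[0,0,0,0,0,-10,0.5],[0,0,0,0,0,-10,0.5],[0,0,0,0,0,-10,0.5]]}}

```text
time_s: 14.0
ee_pos: [605.2, 167.7, 149.8]
orientation: [[-0.896, -0.443, 0.001], [-0.443, 0.896, 0.0], [-0.001, -0.0, -1.0]]
ft_force: [0.3, 1.0, 0.0]
finger_gap: 0.503
grip_force: 0.0
```

{"fn": "step_arm", "kwargs": {"moves": [[0.85,0.03,0,0,0,0,0.5],[0.83,0.03,0,0,0,0,0.5],[0,0,0.5,0,0,0,0.5],[0,0,0.6,0,0,0,0.6],[0,0,0.32,0,0,0,0.7],[0,0,0,0,0,0,1],[0,0,0,0,0,0,1],[0,0,0,0,0,0,1],[0,0,0,0,0,0,1]]}}

```text
time_s: 15.12
ee_pos: [544.0, 140.4, 92.8]
orientation: [[-0.899, -0.438, 0.001], [-0.438, 0.899, 0.0], [-0.001, -0.0, -1.0]]
ft_force: [2.6, -0.2, -3.1]
finger_gap: 0.135
grip_force: 25.0
```

```bash
python3 go.py 146 543.3 140.2 93
```

```text
t 15.12 pos [544.  140.4  92.8] th -154.0 j6 -105 gap 11.9 grip 25.0 F [ 2.6 -0.2 -3.1]
turn z 60.0, j6 after ~-45
shift [ 0.012 -0.015 -0.004]
```

{"fn": "step_arm", "kwargs": {"moves": [[0,0,0,0,0,10,1],[0,0,0,0,0,10,1],[0,0,0,0,0,10,1],[0,0,0,0,0,10,1],[0,0,0,0,0,10,1],[0,0,0,0,0,7,1],[0,0,0,0,0,3,1],[0,0,0,0,0,0,1]]}}

```text
time_s: 16.12
ee_pos: [544.1, 140.7, 92.8]
orientation: [[-0.829, 0.559, 0.001], [0.559, 0.829, 0.001], [-0.001, 0.001, -1.0]]
ft_force: [3.0, 1.5, -3.4]
finger_gap: 0.132
grip_force: 25.0
```

{"fn": "step_arm", "kwargs": {"moves": [[0,0,0,0,0,0,0.5],[0,0,0,0,0,0,0.5],[0,0,-0.5,0,0,0,0.5],[0,0,-0.9,0,0,0,0.2],[0,0,0,0,0,-3,0]]}}

```text
time_s: 16.75
ee_pos: [545.4, 140.6, 154.3]
orientation: [[-0.858, 0.514, 0.008], [0.514, 0.858, 0.001], [-0.006, 0.005, -1.0]]
ft_force: [0.2, 0.1, -0.6]
finger_gap: 0.662
grip_force: 0.0
```

```bash
python3 chk.py pics/k2.png; python3 go.py 149 546.5 -83.3 150 546.5 -83.3 30
```

```text
clamp changed px 0 max 11
knob changed px 131 max 124
relay changed px 0 max 12
conn changed px 0 max 11
tin changed px 0 max 11
t 16.80 pos [544.8 140.5 152.5] th 149.2 j6 -48 gap 62.7 grip 0.0 F [-0.1 -0.5 -0. ]
turn z 0.2, j6 after ~-48
shift [-2.919 -4.774  0.063]
shift [0. 0. 3.]
```

View pics/k2.png

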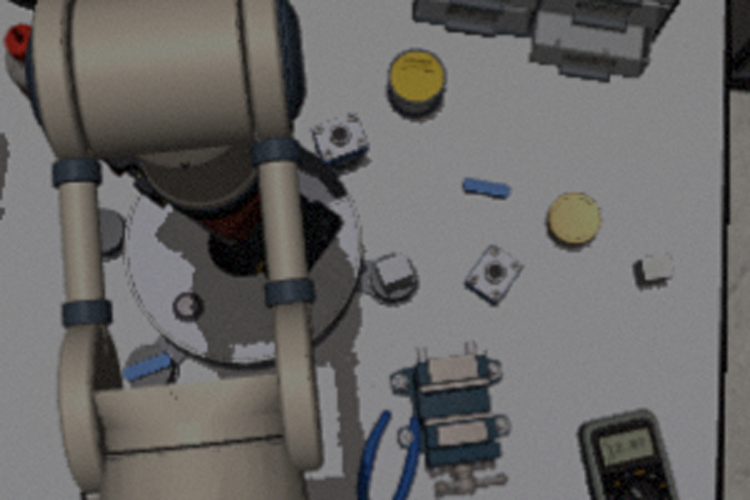

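The connector, clamp and relay haven't moved, and the opening is over the connector compartment. I'll check the vice height before going down.

```bash
python3 - <<'E'
from h import *
t=snapshot("top"); s=snapshot("side")
for z in(20,40,60,80,100): 
    X=ray(t,(361,242),z); print(z,X.round(0),proj(s,X).round(0), ray(t,(380,270),z).round(0))
crop(s,250,210,350,290,6,"pics/v.png")
E
```

```text
20 [469. -52.  20.] [[316. 252.]] [411. -98.  20.]
40 [466. -50.  40.] [[314. 245.]] [409. -95.  40.]
60 [464. -49.  60.] [[313. 239.]] [408. -93.  60.]
80 [461. -47.  80.] [[311. 231.]] [406. -90.  80.]
100 [458. -46. 100.] [[310. 224.]] [405. -88. 100.]
```

View pics/v.png

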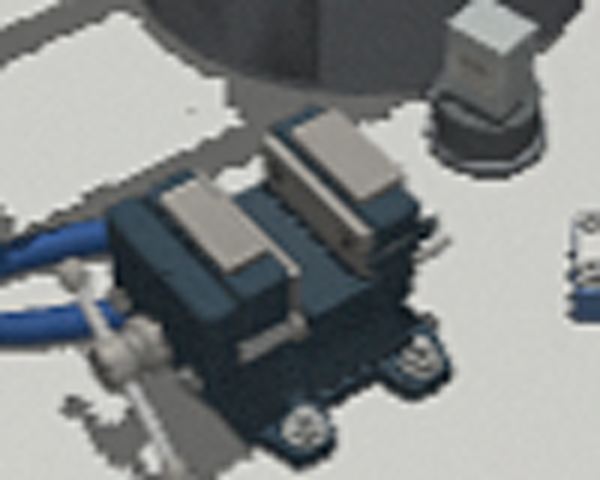

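The vice's far jaw top at (350,150) in the crop is about 70 mm high and ends near x = 485. The gripper body clears it.

{"fn": "step_arm", "kwargs": {"moves": [[-0.58,-0.95,0,0,0,0,0.1],[-0.58,-0.95,0,0,0,0,0.1],[-0.58,-0.95,0,0,0,0,0.1],[-0.58,-0.95,0,0,0,0,0.1],[-0.58,-0.95,0.3,0,0,0,0.1],[-0.02,-0.02,0.9,0,0,0,0.1],[0,0,0.5,0,0,0,0.1],[0,0,0,0,0,0,0.1]]}}

```text
time_s: 17.9
ee_pos: [544.1, -82.7, 78.4]
orientation: [[-0.857, 0.515, -0.004], [0.515, 0.857, 0.001], [0.004, -0.001, -1.0]]
ft_force: [0.5, -0.4, 0.5]
finger_gap: 0.9
grip_force: 0.0
```

```bash
python3 go.py 149 546.5 -83.3 31
```

```text
t 17.90 pos [544.1 -82.7  78.4] th 149.0 j6 -71 gap 79.2 grip 0.0 F [ 0.5 -0.4  0.5]
turn z -0.0, j6 after ~-71
shift [-0.06   0.018  1.185]
```

{"fn": "step_arm", "kwargs": {"moves": [[-0.06,0.02,0.5,0,0,0,0.1],[0,0,0.5,0,0,0,0.1],[0,0,0.18,0,0,0,0.1],[0,0,0,0,0,0,1],[0,0,0,0,0,0,1],[0,0,0,0,0,0,1],[0,0,0,0,0,0,1],[0,0,0,0,0,0,1],[0,0,0,0,0,0,1]]}}

```text
time_s: 19.02
ee_pos: [547.9, -84.0, 33.6]
orientation: [[-0.857, 0.516, 0.001], [0.516, 0.857, -0.0], [-0.001, 0.0, -1.0]]
ft_force: [0.7, 0.6, 1.7]
finger_gap: 0.405
grip_force: 25.0
```

{"fn": "step_arm", "kwargs": {"moves": [[0,0,-0.3,0,0,0,1],[0,0,-0.9,0,0,0,1],[0,0,-0.9,0,0,0,1],[0,0,-0.9,0,0,0,1]]}}

```text
time_s: 19.52
ee_pos: [547.7, -83.9, 155.1]
orientation: [[-0.857, 0.515, 0.0], [0.515, 0.857, -0.0], [-0.0, 0.0, -1.0]]
ft_force: [-0.5, 0.4, -0.6]
finger_gap: 0.404
grip_force: 25.0
```

```bash
python3 go.py 236 602.2 100.5 150 602.2 100.5 82
```

```text
t 19.52 pos [547.7 -83.9 155.1] th 149.0 j6 -71 gap 35.6 grip 25.0 F [-0.5  0.4 -0.6]
turn z -87.0, j6 after ~-158
shift [-4.583  1.448  0.127]
shift [0.  0.  1.7]
```

{"fn": "step_arm", "kwargs": {"moves": [[0,0,0,0,0,10,1],[0,0,0,0,0,10,1],[0,0,0,0,0,10,1],[0,0,0,0,0,10,1],[0,0,0,0,0,10,1],[0,0,0,0,0,10,1],[0,0,0,0,0,10,1],[0,0,0,0,0,10,1],[0,0,0,0,0,10,1],[0,0,0,0,0,3,1]]}}

```text
time_s: 20.78
ee_pos: [547.8, -83.9, 153.9]
orientation: [[0.562, 0.827, 0.0], [0.827, -0.562, -0.0], [0.0, 0.0, -1.0]]
ft_force: [1.2, -0.6, -2.1]
finger_gap: 0.407
grip_force: 25.0
```

```bash
python3 go.py 56 604.6 98.9 150 604.6 98.9 82.5
```

```text
t 20.77 pos [547.8 -83.9 153.9] th 55.8 j6 22 gap 35.8 grip 25.0 F [ 1.2 -0.6 -2.1]
turn z -0.2, j6 after ~22
shift [ 4.584 -1.378  0.099]
shift [0.    0.    1.688]
```

{"fn": "step_arm", "kwargs": {"moves": [[0.9,-0.27,0,0,0,0,1],[0.9,-0.27,0,0,0,0,1],[0.9,-0.27,0,0,0,0,1],[0.9,-0.27,0,0,0,0,1],[0.9,-0.27,0,0,0,0,1],[0.08,-0.03,0.1,0,0,0,1],[0,0,0.4,0,0,0,1],[0,0,0,0,0,0,1]]}}

```text
time_s: 21.78
ee_pos: [603.3, 97.5, 130.7]
orientation: [[0.561, 0.828, -0.004], [0.828, -0.561, -0.001], [-0.003, -0.003, -1.0]]
ft_force: [-0.5, 0.4, -0.4]
finger_gap: 0.406
grip_force: 25.0
```

```bash
python3 go.py 56 604.6 98.9 82.5
```

```text
t 21.77 pos [603.3  97.5 130.7] th 55.9 j6 40 gap 35.8 grip 25.0 F [-0.5  0.4 -0.4]
turn z -0.1, j6 after ~40
shift [0.047 0.007 1.205]
```

{"fn": "step_arm", "kwargs": {"moves": [[0.04,0,0.5,0,0,0,1],[0,0,0.5,0,0,0,1],[0,0,0.2,0,0,0,1],[0,0,0,0,0,0,1]]}}

```text
time_s: 22.28
ee_pos: [604.8, 99.9, 83.8]
orientation: [[0.56, 0.829, -0.002], [0.829, -0.56, -0.0], [-0.001, -0.002, -1.0]]
ft_force: [0.1, 0.3, -1.2]
finger_gap: 0.406
grip_force: 25.0
```

{"fn": "step_arm", "kwargs": {"moves": [[0,0,0,0,0,0,0.5],[0,0,0,0,0,0,0.5],[0,0,0,0,0,0,0.5],[0,0,-0.6,0,0,0,0.5],[0,0,-1,0,0,0,0.5]]}}

```text
time_s: 22.9
ee_pos: [604.6, 100.0, 148.2]
orientation: [[0.56, 0.829, -0.004], [0.829, -0.56, -0.0], [-0.002, -0.003, -1.0]]
ft_force: [-0.6, -0.2, 1.0]
finger_gap: 0.503
grip_force: 0.0
```

```bash
python3 - <<'E'
from h import *
s=snapshot("side"); crop(s,250,130,410,250,5,"pics/s3.png")
E
python3 go.py 326 543.4 140.3 150;python3 go.py 146 543.4 140.3 150
```

```text
t 22.95 pos [607.1 100.3 156.5] th 56.0 j6 40 gap 44.2 grip 0.0 F [ 0.9 -0.   4.7]
turn z 90.0, j6 after ~130
shift [-1.879  0.061  0.163]
t 22.95 pos [607.1 100.3 156.5] th 56.0 j6 40 gap 44.2 grip 0.0 F [ 0.9 -0.   4.7]
turn z -90.0, j6 after ~-50
shift [ 1.879 -0.061  0.163]
```

View pics/s3.png

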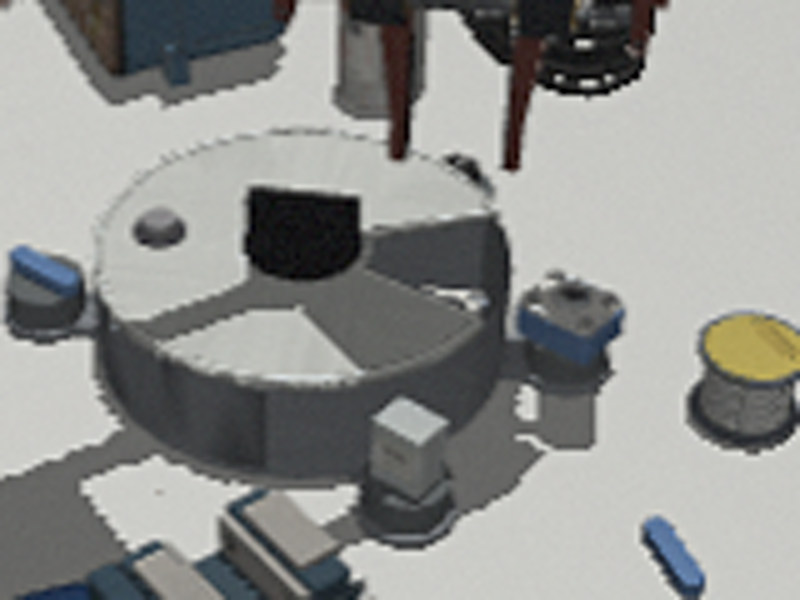

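The connector is visible inside the compartment at (460,297). Next I turn the dial to comp_1.

{"fn": "step_arm", "kwargs": {"moves": [[0,0,0,0,0,-10,0.5],[0,0,0,0,0,-10,0.5],[0,0,0,0,0,-10,0.5],[0,0,0,0,0,-10,0.5],[0,0,0,0,0,-10,0.5],[0,0,0,0,0,-10,0.5],[0,0,0,0,0,-10,0.5],[0,0,0,0,0,-10,0.5],[0,0,0,0,0,-10,0.5]]}}

```text
time_s: 24.08
ee_pos: [605.6, 100.2, 149.5]
orientation: [[-0.832, 0.555, 0.001], [0.555, 0.832, 0.0], [-0.001, 0.001, -1.0]]
ft_force: [0.2, 0.1, -0.1]
finger_gap: 0.5
grip_force: 0.0
```

{"fn": "step_arm", "kwargs": {"moves": [[0.9,-0.03,0,0,0,0,0.5],[0.95,-0.03,0.1,0,0,0,0.5],[0,0,0,0,0,0,0.5]]}}

```text
time_s: 24.45
ee_pos: [541.5, 140.7, 145.4]
orientation: [[-0.83, 0.558, 0.0], [0.558, 0.83, 0.0], [-0.0, 0.0, -1.0]]
ft_force: [0.4, -0.1, -0.9]
finger_gap: 0.499
grip_force: 0.0
```

```bash
python3 go.py 146 543.4 140.3 93
```

```text
t 24.45 pos [541.5 140.7 145.4] th 146.1 j6 -45 gap 43.9 grip 0.0 F [ 0.4 -0.1 -0.9]
turn z 0.1, j6 after ~-45
shift [-0.044  0.019  1.309]
```

{"fn": "step_arm", "kwargs": {"moves": [[-0.04,0.02,0.5,0,0,0,0.5],[0,0,0.5,0,0,0,0.6],[0,0,0.28,0,0,0,0.7],[0,0,0,0,0,0,1],[0,0,0,0,0,0,1],[0,0,0,0,0,0,1],[0,0,0,0,0,0,1]]}}

```text
time_s: 25.32
ee_pos: [545.2, 139.9, 93.8]
orientation: [[-0.829, 0.559, 0.001], [0.559, 0.829, 0.001], [-0.0, 0.002, -1.0]]
ft_force: [4.9, 2.6, -6.6]
finger_gap: 0.133
grip_force: 25.0
```

{"fn": "step_arm", "kwargs": {"moves": [[0,0,0,0,0,10,1],[0,0,0,0,0,10,1],[0,0,0,0,0,10,1],[0,0,0,0,0,10,1],[0,0,0,0,0,10,1],[0,0,0,0,0,7,1],[0,0,0,0,0,3,1],[0,0,0,0,0,0,1]]}}

```text
time_s: 26.32
ee_pos: [544.3, 139.4, 93.8]
orientation: [[0.07, 0.998, -0.001], [0.998, -0.07, 0.0], [0.0, -0.001, -1.0]]
ft_force: [-0.4, 1.2, -4.9]
finger_gap: 0.139
grip_force: 25.0
```

{"fn": "step_arm", "kwargs": {"moves": [[0,0,0,0,0,0,0.5],[0,0,0,0,0,0,0.5],[0,0,-0.5,0,0,0,0.5],[0,0,-0.9,0,0,0,0.2],[0,0,0,0,0,-10,0.2],[0,0,0,0,0,-10,0.2]]}}

```text
time_s: 27.08
ee_pos: [545.4, 139.4, 153.1]
orientation: [[-0.281, 0.96, 0.004], [0.96, 0.281, 0.001], [-0.0, 0.004, -1.0]]
ft_force: [-1.1, -0.1, -0.1]
finger_gap: 0.774
grip_force: 0.0
```

```bash
python3 chk.py pics/k4.png; python3 go.py 106 562 -228 150 562 -228 31
```

```text
clamp changed px 0 max 11
knob changed px 131 max 126
relay changed px 0 max 11
conn changed px 242 max 102
tin changed px 0 max 11
t 27.12 pos [545.2 139.4 152.6] th 106.7 j6 -6 gap 69.5 grip 0.0 F [-1.   0.1  0.1]
turn z 0.7, j6 after ~-5
shift [-8.944 -2.127  0.064]
shift [0.    0.    2.975]
```

{"fn": "step_arm", "kwargs": {"moves": [[-0.9,-0.21,0,0,0,0.7,0.2],[-0.9,-0.21,0,0,0,0,0.2],[-0.9,-0.21,0,0,0,0,0.2],[-0.9,-0.21,0,0,0,0,0.2],[-0.9,-0.21,0,0,0,0,0.2],[-0.9,-0.21,0,0,0,0,0.2],[-0.9,-0.21,0,0,0,0,0.2],[-0.9,-0.21,0,0,0,0,0.2],[-0.9,-0.21,0.4,0,0,0,0.2],[-0.85,-0.24,0.6,0,0,0,0.2]]}}

```text
time_s: 28.38
ee_pos: [558.0, -230.3, 112.3]
orientation: [[-0.261, 0.965, 0.004], [0.965, 0.261, -0.002], [-0.003, 0.003, -1.0]]
ft_force: [-0.3, -0.6, -0.1]
finger_gap: 0.802
grip_force: 0.0
```

{"fn": "step_arm", "kwargs": {"moves": [[0,0,0.3,0,0,0,0.2],[0,0,0,0,0,0,0.2]]}}

```text
time_s: 28.62
ee_pos: [556.8, -227.9, 97.7]
orientation: [[-0.262, 0.965, -0.001], [0.965, 0.262, 0.001], [0.001, -0.001, -1.0]]
ft_force: [0.1, 0.1, 0.3]
finger_gap: 0.803
grip_force: 0.0
```

```bash
python3 go.py 106 562 -228.4 31
```

```text
t 28.62 pos [ 556.8 -227.9   97.7] th 105.2 j6 -41 gap 70.6 grip 0.0 F [0.1 0.1 0.3]
turn z -0.8, j6 after ~-42
shift [-0.049  0.121  1.668]
```

{"fn": "step_arm", "kwargs": {"moves": [[-0.04,0.12,0.4,0,0,0,0.2],[0,0,0.7,0,0,0,0.2],[0,0,0.55,0,0,0,0.2],[0,0,0,0,0,0,1],[0,0,0,0,0,0,1],[0,0,0,0,0,0,1],[0,0,0,0,0,0,1],[0,0,0,0,0,0,1],[0,0,0,0,0,0,1]]}}

```text
time_s: 29.75
ee_pos: [562.3, -228.9, 32.4]
orientation: [[-0.263, 0.965, 0.001], [0.965, 0.263, -0.0], [-0.0, 0.0, -1.0]]
ft_force: [-1.1, -0.4, 1.5]
finger_gap: 0.236
grip_force: 24.8
```

{"fn": "step_arm", "kwargs": {"moves": [[0,0,-0.3,0,0,0,1],[0,0,-0.9,0,0,0,1],[0,0,-0.9,0,0,0,1],[0,0,-0.9,0,0,0,1]]}}

```text
time_s: 30.25
ee_pos: [562.0, -228.7, 153.9]
orientation: [[-0.263, 0.965, 0.0], [0.965, 0.263, -0.0], [-0.0, 0.0, -1.0]]
ft_force: [-0.5, 0.4, -0.6]
finger_gap: 0.234
grip_force: 24.8
```

```bash
python3 go.py 176 538.4 70.5 155
```

```text
t 30.25 pos [ 562.  -228.7  153.9] th 105.3 j6 -41 gap 20.6 grip 24.8 F [-0.5  0.4 -0.6]
turn z -70.7, j6 after ~-111
shift [ 1.112  7.422 -0.027]
```

{"fn": "step_arm", "kwargs": {"moves": [[0,0,0,0,0,-10,1],[0,0,0,0,0,-10,1],[0,0,0,0,0,-10,1],[0,0,0,0,0,-10,1],[0,0,0,0,0,-10,1],[0,0,0,0,0,-10,1],[0,0,0,0,0,-10,1],[0,0,0,0,0,-0.7,1]]}}

```text
time_s: 31.25
ee_pos: [562.2, -228.8, 152.7]
orientation: [[-0.997, 0.071, 0.0], [0.071, 0.997, -0.0], [-0.001, -0.0, -1.0]]
ft_force: [-0.1, -0.1, -0.3]
finger_gap: 0.239
grip_force: 24.8
```

{"fn": "step_arm", "kwargs": {"moves": [[0.14,0.92,0,0,0,0,1],[0.14,0.92,0,0,0,0,1],[0.14,0.92,0,0,0,0,1],[0.14,0.92,0,0,0,0,1],[0.14,0.92,0,0,0,0,1],[0.14,0.92,0,0,0,0,1],[0.14,0.92,0,0,0,0,1],[0.14,0.92,0,0,0,0,1],[0,0,0.4,0,0,0,1],[0,0,0,0,0,0,1]]}}

```text
time_s: 32.5
ee_pos: [537.3, 67.6, 134.3]
orientation: [[-0.997, 0.072, -0.003], [0.072, 0.997, -0.001], [0.003, -0.001, -1.0]]
ft_force: [-0.5, 0.0, -0.8]
finger_gap: 0.243
grip_force: 24.8
```

```bash
python3 go.py 176 538.6 70.5 45
```

```text
t 32.50 pos [537.3  67.6 134.3] th 175.9 j6 -82 gap 21.4 grip 24.8 F [-0.5  0.  -0.8]
turn z -0.1, j6 after ~-82
shift [-0.028  0.074  2.232]
```

{"fn": "step_arm", "kwargs": {"moves": [[-0.03,0.07,0.3,0,0,0,1],[0,0,0.5,0,0,0,1],[0,0,0.5,0,0,0,1],[0,0,0.5,0,0,0,1],[0,0,0.42,0,0,0,1],[0,0,0,0,0,0,1]]}}

```text
time_s: 33.25
ee_pos: [538.4, 70.7, 45.0]
orientation: [[-0.998, 0.07, -0.004], [0.07, 0.998, -0.0], [0.004, -0.001, -1.0]]
ft_force: [-0.3, 0.4, -0.9]
finger_gap: 0.239
grip_force: 24.8
```

{"fn": "step_arm", "kwargs": {"moves": [[0,0,0,0,0,0,0.68],[0,0,0,0,0,0,0.68],[0,0,0,0,0,0,0.68],[0,0,-0.5,0,0,0,0.68],[0,0,-1,0,0,0,0.68],[0,0,-1,0,0,0,0.5],[0,0,-0.2,0,0,0,0.5]]}}

```text
time_s: 34.12
ee_pos: [541.2, 70.9, 160.6]
orientation: [[-0.997, 0.07, 0.008], [0.07, 0.998, 0.001], [-0.008, 0.001, -1.0]]
ft_force: [0.0, 0.6, -0.4]
finger_gap: 0.488
grip_force: 0.0
```

```bash
python3 go.py 266 543.6 140 150;python3 go.py 86 543.6 140 150; python3 chk.py pics/k5.png
```

```text
t 34.12 pos [541.2  70.9 160.6] th 176.0 j6 -82 gap 43.0 grip 0.0 F [ 0.   0.6 -0.4]
turn z -90.0, j6 after ~-172
shift [-1.728  0.062  0.265]
t 34.12 pos [541.2  70.9 160.6] th 176.0 j6 -82 gap 43.0 grip 0.0 F [ 0.   0.6 -0.4]
turn z 90.0, j6 after ~8
shift [ 1.728 -0.062  0.265]
clamp changed px 0 max 11
knob changed px 130 max 125
relay changed px 106 max 101
conn changed px 242 max 101
tin changed px 0 max 11
```

View pics/k5.png

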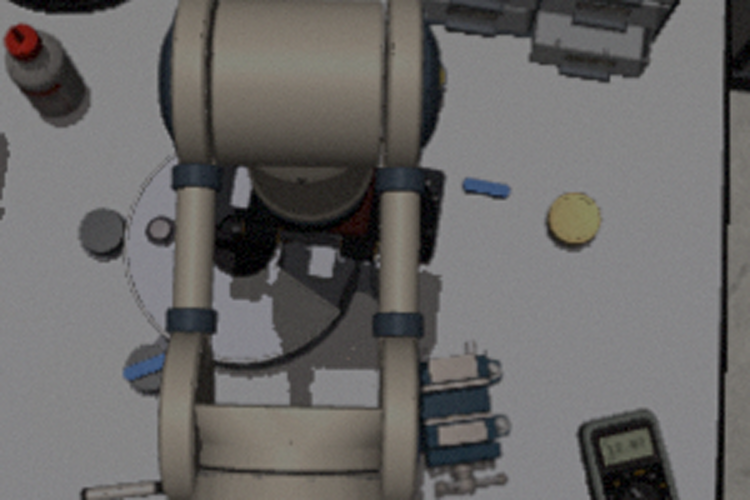

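The relay is in its compartment at (320,262) and the clamp hasn't moved. Next I turn the dial by -120° for the clamp.

{"fn": "step_arm", "kwargs": {"moves": [[0,0,0,0,0,10,0.5],[0,0,0,0,0,10,0.5],[0,0,0,0,0,10,0.5],[0,0,0,0,0,10,0.5],[0,0,0,0,0,10,0.5],[0,0,0,0,0,10,0.5],[0,0,0,0,0,10,0.5],[0,0,0,0,0,10,0.5],[0,0,0,0,0,10,0.5]]}}

```text
time_s: 35.3
ee_pos: [538.9, 70.7, 153.7]
orientation: [[0.076, 0.997, -0.002], [0.997, -0.076, -0.0], [-0.0, -0.002, -1.0]]
ft_force: [0.9, 0.5, -0.3]
finger_gap: 0.501
grip_force: 0.0
```

{"fn": "step_arm", "kwargs": {"moves": [[0.9,-0.03,0,0,0,0,0.5],[0.83,-0.03,0,0,0,0,0.5],[0,0,0,0,0,0,0.5]]}}

```text
time_s: 35.67
ee_pos: [541.3, 141.6, 153.7]
orientation: [[0.068, 0.998, -0.002], [0.998, -0.068, -0.0], [-0.0, -0.002, -1.0]]
ft_force: [0.7, -0.3, -0.2]
finger_gap: 0.499
grip_force: 0.0
```

```bash
python3 go.py 86 543.8 140 93
```

```text
t 35.67 pos [541.3 141.6 153.7] th 86.1 j6 15 gap 43.9 grip 0.0 F [ 0.7 -0.3 -0.2]
turn z 0.1, j6 after ~15
shift [-0.034  0.066  1.519]
```

{"fn": "step_arm", "kwargs": {"moves": [[-0.03,0.06,0.5,0,0,0,0.5],[0,0,0.6,0,0,0,0.6],[0,0,0.41,0,0,0,0.7],[0,0,0,0,0,0,1],[0,0,0,0,0,0,1],[0,0,0,0,0,0,1],[0,0,0,0,0,0,1]]}}

```text
time_s: 36.55
ee_pos: [544.2, 138.2, 94.9]
orientation: [[0.071, 0.998, -0.0], [0.998, -0.071, -0.001], [-0.001, -0.0, -1.0]]
ft_force: [-1.7, -1.6, -3.4]
finger_gap: 0.135
grip_force: 25.0
```

{"fn": "step_arm", "kwargs": {"moves": [[0,0,0,0,0,10,1],[0,0,0,0,0,10,1],[0,0,0,0,0,10,1],[0,0,0,0,0,10,1],[0,0,0,0,0,10,1],[0,0,0,0,0,10,1],[0,0,0,0,0,10,1],[0,0,0,0,0,10,1],[0,0,0,0,0,10,1],[0,0,0,0,0,10,1]]}}

```text
time_s: 37.8
ee_pos: [542.2, 141.0, 94.9]
orientation: [[0.969, -0.246, -0.005], [-0.246, -0.969, 0.004], [-0.005, -0.002, -1.0]]
ft_force: [-10.0, 7.4, -0.7]
finger_gap: 0.137
grip_force: 25.0
```

{"fn": "step_arm", "kwargs": {"moves": [[0,0,0,0,0,10,1],[0,0,0,0,0,7,1],[0,0,0,0,0,3,1],[0,0,0,0,0,0,1]]}}

```text
time_s: 38.3
ee_pos: [542.5, 141.6, 94.9]
orientation: [[0.83, -0.558, -0.004], [-0.558, -0.83, 0.005], [-0.006, -0.002, -1.0]]
ft_force: [-8.7, 8.3, -1.1]
finger_gap: 0.133
grip_force: 25.0
```

```bash
python3 go.py -34 543.8 140 93
```

```text
t 38.30 pos [542.5 141.6  94.9] th -33.9 j6 135 gap 11.7 grip 25.0 F [-8.7  8.3 -1.1]
turn z 0.1, j6 after ~135
shift [0.049 0.016 0.046]
```

{"fn": "step_arm", "kwargs": {"moves": [[0,0,0,0,0,0,0.5],[0,0,0,0,0,0,0.5],[0,0,-0.5,0,0,0,0.5],[0,0,-0.9,0,0,0,0.5],[0,0,0,0,0,-9,0.5]]}}

```text
time_s: 38.92
ee_pos: [546.5, 138.7, 156.9]
orientation: [[0.907, -0.42, 0.009], [-0.42, -0.907, 0.001], [0.007, -0.005, -1.0]]
ft_force: [0.0, -0.4, -0.5]
finger_gap: 0.503
grip_force: 0.0
```

{"fn": "step_arm", "kwargs": {"moves": [[0,0,0,0,0,-10,0.5],[0,0,0,0,0,-10,0.5],[0,0,0,0,0,-10,0.5],[0,0,0,0,0,-10,0.5],[0,0,0,0,0,-10,0.5],[0,0,0,0,0,-10,0.5],[0,0,0,0,0,-10,0.5],[0,0,0,0,0,-10,0.5],[0,0,0,0,0,-10,0.5],[0,0,0,0,0,-10,0.5]]}}

```text
time_s: 40.17
ee_pos: [545.0, 138.4, 153.0]
orientation: [[0.254, 0.967, 0.003], [0.967, -0.254, 0.0], [0.001, 0.002, -1.0]]
ft_force: [-1.0, 0.5, -0.4]
finger_gap: 0.503
grip_force: 0.0
```

{"fn": "step_arm", "kwargs": {"moves": [[0,0,0,0,0,-10,0.5],[0,0,0,0,0,0,0.5]]}}

```text
time_s: 40.42
ee_pos: [544.9, 138.5, 152.7]
orientation: [[0.09, 0.996, 0.002], [0.996, -0.09, 0.0], [0.001, 0.002, -1.0]]
ft_force: [-0.1, -0.2, 0.2]
finger_gap: 0.5
grip_force: 0.0
```

```bash
python3 chk.py pics/k6.png; python3 go.py 85 629 -72.8 150 629 -72.8 28
```

```text
clamp changed px 0 max 12
knob changed px 130 max 125
relay changed px 108 max 101
conn changed px 249 max 102
tin changed px 0 max 12
t 40.48 pos [544.8 138.5 152.3] th 84.7 j6 16 gap 43.8 grip 0.0 F [0.2 0.8 0.7]
turn z -0.3, j6 after ~16
shift [-5.079  2.556  0.059]
shift [0.   0.   3.05]
```

{"fn": "step_arm", "kwargs": {"moves": [[-0.85,0.43,0,0,0,0,0.5],[-0.85,0.43,0,0,0,0,0.5],[-0.85,0.43,0,0,0,0,0.5],[-0.85,0.43,0,0,0,0,0.5],[-0.85,0.43,0.5,0,0,0,0.5],[-0.83,0.41,0.9,0,0,0,0.5],[0,0,0.4,0,0,0,0.5],[0,0,0,0,0,0,0.5]]}}

```text
time_s: 41.48
ee_pos: [627.6, -72.2, 77.5]
orientation: [[0.09, 0.996, -0.003], [0.996, -0.09, 0.001], [0.001, -0.003, -1.0]]
ft_force: [-0.7, 0.3, 0.2]
finger_gap: 0.498
grip_force: 0.0
```

```bash
python3 go.py 85 629 -72.8 27.5
```

```text
t 41.48 pos [627.6 -72.2  77.5] th 84.9 j6 -5 gap 43.8 grip 0.0 F [-0.7  0.3  0.2]
turn z -0.1, j6 after ~-5
shift [-0.011  0.036  1.25 ]
```

{"fn": "step_arm", "kwargs": {"moves": [[-0.01,0.03,0.5,0,0,0,0.5],[0,0,0.5,0,0,0,0.5],[0,0,0.27,0,0,0,0.5],[0,0,0,0,0,0,1],[0,0,0,0,0,0,1],[0,0,0,0,0,0,1],[0,0,0,0,0,0,1],[0,0,0,0,0,0,1]]}}

```text
time_s: 42.48
ee_pos: [629.8, -73.4, 28.4]
orientation: [[0.088, 0.996, 0.001], [0.996, -0.088, -0.0], [-0.0, 0.001, -1.0]]
ft_force: [1.0, 0.4, 1.5]
finger_gap: 0.133
grip_force: 25.0
```

{"fn": "step_arm", "kwargs": {"moves": [[0,0,-0.3,0,0,0,1],[0,0,-0.9,0,0,0,1],[0,0,-0.9,0,0,0,1],[0,0,-0.9,0,0,0,1],[0,0,0,0,0,10,1],[0,0,0,0,0,10,1],[0,0,0,0,0,9,1]]}}

```text
time_s: 43.35
ee_pos: [629.7, -73.3, 149.1]
orientation: [[0.564, 0.826, 0.001], [0.826, -0.564, -0.0], [0.0, 0.001, -1.0]]
ft_force: [0.0, 0.7, -0.5]
finger_gap: 0.133
grip_force: 25.0
```

```bash
python3 go.py 56 484.5 179.4 150
```

```text
t 43.35 pos [629.7 -73.3 149.1] th 55.7 j6 25 gap 11.7 grip 25.0 F [ 0.   0.7 -0.5]
turn z -0.3, j6 after ~24
shift [ 3.208 -6.544 -0.023]
```

{"fn": "step_arm", "kwargs": {"moves": [[0.4,-0.82,0,0,0,0,1],[0.4,-0.82,0,0,0,0,1],[0.4,-0.82,0,0,0,0,1],[0.4,-0.82,0,0,0,0,1],[0.4,-0.82,0,0,0,0,1],[0.4,-0.82,0,0,0,0,1],[0.4,-0.82,0,0,0,0,1],[0.4,-0.81,0,0,0,0,1],[0,0,0.4,0,0,0,1],[0,0,0,0,0,0,1]]}}

```text
time_s: 44.6
ee_pos: [483.6, 178.7, 130.6]
orientation: [[0.559, 0.829, -0.002], [0.829, -0.559, -0.001], [-0.002, -0.001, -1.0]]
ft_force: [1.0, 0.1, -0.3]
finger_gap: 0.131
grip_force: 25.0
```

```bash
python3 go.py 56 484.6 179.6 44
```

```text
t 44.60 pos [483.6 178.7 130.6] th 56.0 j6 51 gap 11.5 grip 25.0 F [ 1.   0.1 -0.3]
turn z -0.0, j6 after ~51
shift [0.032 0.009 2.164]
```

{"fn": "step_arm", "kwargs": {"moves": [[0.03,0,0.4,0,0,0,1],[0,0,0.5,0,0,0,1],[0,0,0.5,0,0,0,1],[0,0,0.5,0,0,0,1],[0,0,0.26,0,0,0,1],[0,0,0,0,0,0,1]]}}

```text
time_s: 45.35
ee_pos: [484.3, 180.2, 44.4]
orientation: [[0.56, 0.829, -0.002], [0.829, -0.56, -0.001], [-0.002, -0.001, -1.0]]
ft_force: [0.2, -0.3, 0.0]
finger_gap: 0.133
grip_force: 25.0
```

{"fn": "step_arm", "kwargs": {"moves": [[0,0,0,0,0,0,0.75],[0,0,0,0,0,0,0.75],[0,0,0,0,0,0,0.75],[0,0,-0.5,0,0,0,0.75],[0,0,-1,0,0,0,0.75],[0,0,-1,0,0,0,0.5],[0,0,-0.2,0,0,0,0.5]]}}

```text
time_s: 46.22
ee_pos: [486.4, 180.9, 158.8]
orientation: [[0.56, 0.829, 0.007], [0.829, -0.56, 0.002], [0.006, 0.005, -1.0]]
ft_force: [0.5, -0.4, -0.5]
finger_gap: 0.436
grip_force: 0.0
```

```bash
python3 chk.py pics/k7.png; python3 go.py 146 543.8 140 150
```

```text
clamp changed px 139 max 90
knob changed px 130 max 124
relay changed px 107 max 100
conn changed px 241 max 102
tin changed px 0 max 11
t 46.27 pos [486.1 180.8 157.7] th 56.0 j6 51 gap 41.8 grip 0.0 F [0.3 0.2 1. ]
turn z -90.0, j6 after ~-39
shift [-1.766 -0.038  0.194]
```

View pics/k7.png

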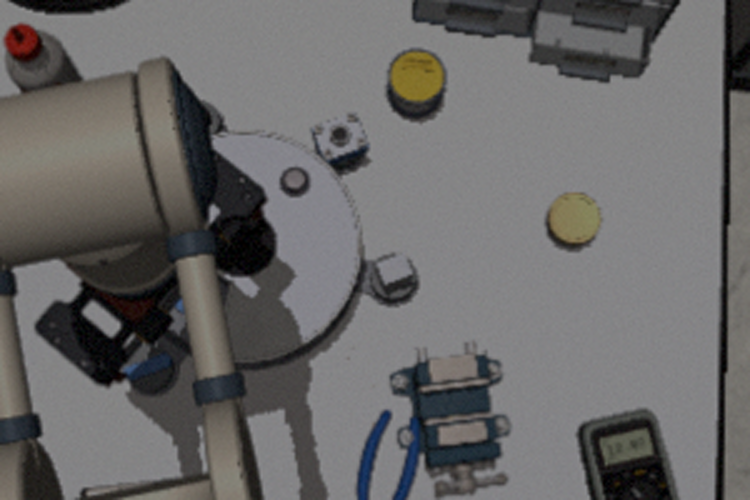

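The clamp is in its compartment at (178,305). Now I close the cover.

{"fn": "step_arm", "kwargs": {"moves": [[0,0,0,0,0,-10,0.5],[0,0,0,0,0,-10,0.5],[0,0,0,0,0,-10,0.5],[0,0,0,0,0,-10,0.5],[0,0,0,0,0,-10,0.5],[0,0,0,0,0,-10,0.5],[0,0,0,0,0,-10,0.5],[0,0,0,0,0,-10,0.5],[0,0,0,0,0,-10,0.5]]}}

```text
time_s: 47.4
ee_pos: [484.2, 180.2, 152.2]
orientation: [[-0.832, 0.555, -0.002], [0.555, 0.832, -0.001], [0.002, -0.002, -1.0]]
ft_force: [0.7, 0.8, -0.6]
finger_gap: 0.504
grip_force: 0.0
```

{"fn": "step_arm", "kwargs": {"moves": [[-0.9,-0.03,0,0,0,0,0.5],[-0.87,-0.03,0,0,0,0,0.5],[0,0,0,0,0,0,0.5]]}}

```text
time_s: 47.78
ee_pos: [542.6, 137.4, 151.8]
orientation: [[-0.827, 0.562, -0.003], [0.562, 0.827, -0.001], [0.002, -0.002, -1.0]]
ft_force: [-0.6, 1.5, -0.7]
finger_gap: 0.497
grip_force: 0.0
```

```bash
python3 go.py 146 543.8 140 93
```

```text
t 47.77 pos [542.6 137.4 151.8] th 145.8 j6 -45 gap 43.7 grip 0.0 F [-0.6  1.5 -0.7]
turn z -0.2, j6 after ~-45
shift [0.011 0.071 1.469]
```

{"fn": "step_arm", "kwargs": {"moves": [[0,0.07,0.5,0,0,0,0.5],[0,0,0.6,0,0,0,0.6],[0,0,0.36,0,0,0,0.7],[0,0,0,0,0,0,1],[0,0,0,0,0,0,1],[0,0,0,0,0,0,1],[0,0,0,0,0,0,1]]}}

```text
time_s: 48.65
ee_pos: [543.4, 141.2, 95.4]
orientation: [[-0.829, 0.56, -0.001], [0.56, 0.829, 0.0], [0.001, -0.0, -1.0]]
ft_force: [-4.1, -0.9, -2.0]
finger_gap: 0.138
grip_force: 25.0
```

{"fn": "step_arm", "kwargs": {"moves": [[0,0,0,0,0,-10,1],[0,0,0,0,0,-10,1],[0,0,0,0,0,-10,1],[0,0,0,0,0,-10,1],[0,0,0,0,0,-10,1],[0,0,0,0,0,-7,1],[0,0,0,0,0,-3,1],[0,0,0,0,0,0,1]]}}

```text
time_s: 49.65
ee_pos: [543.3, 140.1, 95.4]
orientation: [[-0.899, -0.438, -0.001], [-0.438, 0.899, -0.002], [0.002, -0.001, -1.0]]
ft_force: [-4.3, -4.8, -0.3]
finger_gap: 0.136
grip_force: 25.0
```

```bash
python3 go.py 206 543.8 140 93
```

```text
t 49.65 pos [543.3 140.1  95.4] th -154.0 j6 -105 gap 12.0 grip 25.0 F [-4.3 -4.8 -0.3]
turn z -0.0, j6 after ~-105
shift [-0.01  -0.007  0.061]
```

{"fn": "step_arm", "kwargs": {"moves": [[0,0,0,0,0,0,0.6],[0,0,0,0,0,0,0.6],[0,0,-0.5,0,0,0,0.6],[0,0,-0.7,0,0,0,1],[-0.9,0,0,0,0,0,1],[-0.9,0,0,0,0,0,1],[0,0,0,0,0,0,1],[0,0,0,0,0,0,1]]}}

```text
time_s: 50.65
ee_pos: [608.3, 172.6, 144.1]
orientation: [[-0.899, -0.438, 0.0], [-0.438, 0.899, 0.0], [-0.0, -0.0, -1.0]]
ft_force: [0.1, -0.4, 0.0]
finger_gap: 0.003
grip_force: 0.0
```

```bash
python3 - <<'E'
from h import *
s=snapshot("side"); crop(s,255,140,375,230,6,"pics/s8.png")
E
python3 go.py 206 608.1 171.8 98
```

```text
t 50.70 pos [608.2 172.5 144.2] th -154.0 j6 -103 gap 0.5 grip 0.0 F [ 0.4 -0.2 -1. ]
turn z -0.0, j6 after ~-103
shift [ 0.009 -0.014  1.155]
```

View pics/s8.png

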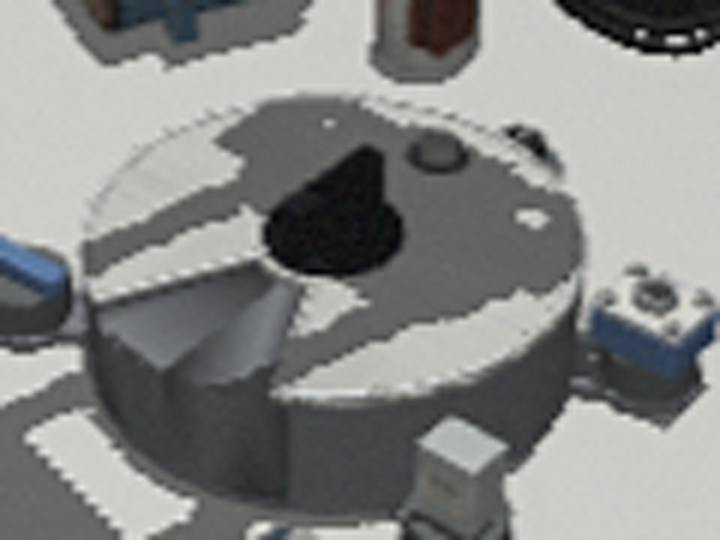

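```bash
python3 - <<'E'
from h import *
s=snapshot("side"); c=np.array([543.5,140.2])
for n,a,z in(("sector",(176,236),56),("opening",(180,232),61)):
  for t in a:
    for r in (34,102):
      X=[*(c+r*np.array([np.cos(np.radians(t)),np.sin(np.radians(t))])),z]
      p=proj(s,X)[0]; print(n,t,r,((p-[255,140]+.5)*6-.5).round(0))
E
```

```text
sector 176 34 [251. 261.]
sector 176 102 [ 90. 298.]
sector 236 34 [316. 294.]
sector 236 102 [286. 403.]
opening 180 34 [253. 255.]
opening 180 102 [ 95. 298.]
opening 232 34 [310. 283.]
opening 232 102 [268. 391.]
```

The opening edges match the 180° and 232° projections to within a few pixels, so the opening is centred over the solid sector. The stud at (440,150) is opposite it. Now I press the stud.

{"fn": "step_arm", "kwargs": {"moves": [[0,-0.01,0.5,0,0,0,1],[0,0,0.5,0,0,0,1],[0,0,0.15,0,0,0,1],[0,0,0.1,0,0,0,1],[0,0,0.05,0,0,0,1],[0,0,0,0,0,0,1]]}}

```text
time_s: 51.5
ee_pos: [608.9, 172.3, 91.8]
orientation: [[-0.899, -0.438, 0.001], [-0.438, 0.899, 0.0], [-0.001, -0.0, -1.0]]
ft_force: [-2.9, 0.1, 3.1]
finger_gap: 0.005
grip_force: 1.6
```

{"fn": "step_arm", "kwargs": {"moves": [[0,0,0.05,0,0,0,1],[0,0,0.04,0,0,0,1],[0,0,0,0,0,0,1]]}}

```text
time_s: 51.88
ee_pos: [609.0, 172.3, 88.3]
orientation: [[-0.899, -0.438, 0.001], [-0.438, 0.899, 0.0], [-0.001, -0.0, -1.0]]
ft_force: [-3.9, -2.1, 5.4]
finger_gap: 0.004
grip_force: 3.1
```

{"fn": "step_arm", "kwargs": {"moves": [[0,0,0.03,0,0,0,1],[0,0,0,0,0,0,1]]}}

```text
time_s: 52.12
ee_pos: [609.0, 172.3, 88.2]
orientation: [[-0.899, -0.438, 0.002], [-0.438, 0.899, 0.0], [-0.002, -0.0, -1.0]]
ft_force: [-4.7, -1.9, 10.4]
finger_gap: 0.006
grip_force: 5.2
```

{"fn": "step_arm", "kwargs": {"moves": [[0,0,0.03,0,0,0,1],[0,0,0,0,0,0,1]]}}

```text
time_s: 52.38
ee_pos: [609.1, 172.3, 88.1]
orientation: [[-0.899, -0.438, 0.002], [-0.438, 0.899, 0.0], [-0.002, -0.001, -1.0]]
ft_force: [-5.9, -1.7, 14.5]
finger_gap: 0.001
grip_force: 7.4
```

{"fn": "step_arm", "kwargs": {"moves": [[0,0,0.03,0,0,0,1],[0,0,0,0,0,0,1],[0,0,-0.5,0,0,0,1],[0,0,-1,0,0,0,1],[0,0,-1,0,0,0,1],[0,1,-1,0,0,0,1],[0,1,-0.5,0,0,0,1],[0,1,0,0,0,0,1],[0,1,0,0,0,0,1],[0,0,0,0,0,0,1]]}}

```text
time_s: 53.62
ee_pos: [537.6, 318.7, 243.8]
orientation: [[-0.897, -0.441, 0.0], [-0.441, 0.897, 0.001], [-0.0, 0.001, -1.0]]
ft_force: [-0.4, -0.2, 0.0]
finger_gap: 0.007
grip_force: 0.0
```

```bash
python3 chk.py pics/k9.png; python3 - <<'E'
from h import *
s=snapshot("side"); crop(s,255,140,375,230,6,"pics/s9.png")
print(manip.sense()["ee_pos"])
E
```

```text
clamp changed px 139 max 90
knob changed px 130 max 124
relay changed px 105 max 100
conn changed px 239 max 101
tin changed px 0 max 10
[538.82976965 316.20793921 243.73239896]
```

View pics/s9.png

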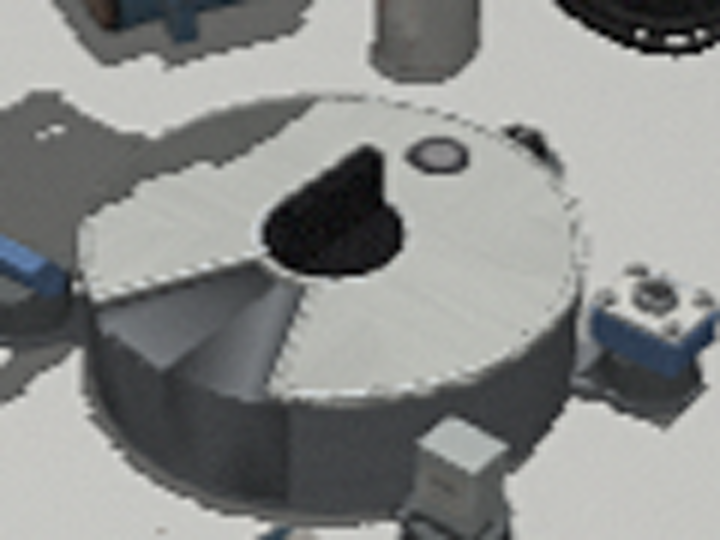

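The stud at (438,155) is now nearly flush, the cover is closed over the solid sector, and the tin hasn't moved.

```bash
python3 -c "
from plant import close_job
print(close_job())"
```

```text
the job is handed in; nothing more can be done
None
```

The relay, connector, knob and clamp are stored in their matching compartments, the cover is closed and the lock stud pressed home, the flux tin is where it stood, and the job is handed in; no verdict was returned.

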